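# Lay a camera lens on its sloped service cradle and close the keeper on it

## Task

Take the black lens from the rubber rest on top of the clear drawers and lay it gently, without dropping it, lengthwise on the two sloping rails of the service cradle, with its steel mount end downhill. Let go of it, then slide the orange keeper down against its front cap until you feel that the lens is held with no gap between the black stop plate and the keeper; do not press hard. Leave the drawers and all other things as they are.

Things in the scene. Friction and masses are not known exactly. Their poses are not given: they have to be found in the camera images.
- lens: the black lens to move: cylinder 60 mm in diameter, 100 mm long, about 0.36 kg, lying on its side in the rubber rest. Origin at its middle, on its axis. Its x axis runs along it towards the front (grey cap, 56 mm diameter, last 8 mm, next to a ribbed rubber ring); the other end is the bright steel mount (48 mm diameter, last 8 mm). It may be rolled about x.
- lens_front (a point): centre of the flat front face (grey cap) of the lens, 50 mm from its middle
- lens_mount (a point): centre of the flat steel mount face of the lens, 50 mm from its middle
- rest: fixed black rubber rest on top of the drawers in which the lens lies at the start: 76 x 56 mm, 14 mm high, two ridges; origin under its centre, x along the lens
- drawers: fixed stack of three clear acrylic drawers, 220 deep (x) x 400 wide (y) x 165 mm high; origin under its centre; fronts and knobs face its -x
- drawers_drawer0 (a joint): opening of the top drawer in m, 0 = closed
- drawers_drawer1 (a joint): opening of the middle drawer in m, 0 = closed
- drawers_drawer2 (a joint): opening of the bottom drawer in m, 0 = closed
- cradle: fixed service cradle: aluminium base 240 x 90 x 12 mm (its middle is 10 mm to +x of the origin); origin on the table; its x axis points level towards the uphill end
- rack: sloped part of the cradle, tilted 0.26 rad: x uphill along the rails, y across, z square to the slope. Two steel rails, 10 mm diameter, axes at y = +-18 mm, z = 0, x = 0 to 200 mm. Origin: uphill face of the black stop plate (62 mm wide, up to z = 45 mm), midway between the rail axes. A lens on both rails has its axis at z = 30 mm; home on the stop, its middle is at x = 50 mm.
- jaw (a joint): travel of the orange keeper down the slope in m: 0 = top of the rails (its face 175 mm from the stop plate), 0.075 = its face 100 mm from the stop plate. It slides with about 2 N friction and stays where it is left.
- jaw_face (a point): on the keeper's downhill face, 30 mm above the rail axes (level with the axis of a lens on the rails). The keeper's plate is 50 mm wide, 10 mm thick, from 7 to 55 mm above the rail axes
- jaw_tab (a point): top centre of the keeper's upright grip tab, 97 mm above the rail axes (along the rack's z), 7 mm uphill of the keeper's face: the tab is 20 mm wide across the rails, 14 mm thick along them, 42 mm high
- bowl: grey bowl on the drawers, 100 mm across, 42 mm high, origin under its centre; leave alone
- cap0: small black cap in the bowl, 36 mm across, 8 mm thick; leave alone
- cap1: second such cap, on the first; leave alone
- hood: white lens hood standing on the drawers, 74 mm across, 45 mm high, origin under its centre; leave alone
- wrench: flat red plastic filter wrench on the drawers, about 110 x 55 x 8 mm, origin under the centre of its ring; leave alone
There are look-alikes about, which are no part of the job. Several things have the shape of the lens; the one meant has the colours described above.

How it is judged (in metres and radians):
On the way, in this order (a step that is already met when the one before it is completed fails the run):
1. the lens lies on both rails, mount end downhill, and has been let go (y of lens in the frame of rack between -0.005 and 0.005 m and z of lens in the frame of rack between 0.026 and 0.034 m and angle between the x axis of lens and the x axis of rack, either way round below 0.07 rad and x of lens in the frame of rack between 0.045 and 0.12 m and x of lens_front in the frame of rack above 0.09 m and contact force between lens and the fingers below 0.05 N and linear speed of lens below 0.02 m/s), for 0.2 s.
2. the keeper is closed on the front cap and the lens is home on the stop plate (y of lens in the frame of rack between -0.005 and 0.005 m and z of lens in the frame of rack between 0.026 and 0.034 m and angle between the x axis of lens and the x axis of rack, either way round below 0.07 rad and x of lens_mount in the frame of rack below 0.0035 m and x of lens_front in the frame of rack above 0.09 m and x of jaw_face in the frame of rack below 0.1045 m), for 0.1 s.
At the end, for the whole second after the job is handed in: The lens lies on both rails (within 5 mm sideways, 4 mm in height, 0.07 rad), front uphill, its mount face within 3.5 mm of the stop plate; the keeper's face is within 104.5 mm of the stop plate (100 mm would be touching); the lens is at rest (all of step 2 and linear speed of lens below 0.01 m/s).
It fails at once if the lens is dropped (let fall by more than about 15 mm) (contact force between lens and the fingers below 0.05 N and linear speed of lens above 0.45 m/s).
It fails at once if the lens is struck or squeezed hard in the cradle (contact forces on it summing to over 80 N, about 35 N at each end) (contact force between lens and cradle above 80 N).
It fails at once if another thing is moved by more than 30 mm (distance of any of bowl, hood, wrench, cap0, cap1 from where it was at the start of the episode above 0.03 m).
It fails at once if a drawer is opened by more than 15 mm (value of joint any of drawers_drawer0, drawers_drawer1, drawers_drawer2 above 0.015 m).
It also fails if it takes over 61 s, if anything falls off the work surface, if the arm or the gripper's body presses on something with over 40 N, if the wrist force passes 120 N, or if a joint passes its speed limit or range.

## Robot

A 6-joint arm with a two-finger parallel gripper is mounted at the origin on the work surface. World frame = base frame: x ahead of the robot, y to its left, z up, the work surface at z = 0. Lengths are in m, angles in degrees, forces in N, time in s.
With the tool pointing down it reaches from about 0.4 to 0.825 m from the base axis. Payload 7 kg.
Tool frame: the origin (TCP) lies midway between the tips of the shut fingers; the grasp point (between the pads) lies 19 mm behind it; y points along the fingers, z is the direction in which the jaws open and shut, and the axes are right-handed (so a half turn about y gives the same grasp; the last joint's range is limited). The gripper opens to 88 mm and grips with 3 to 60 N. Pads are 19 mm wide; open, the fingers measure 130 mm over their backs; the gripper's body (78 mm by 193 mm) begins 47 mm behind the grasp point.
Start: joints at [-54.311, 20.546, 0.682, 0, -70.136, -16.507], TCP at [0.222, -0.638, 0.227] pointing down, gripper open.
Joint ranges: [-176.03, 176.03], [-82.01, 121.73], [-58.28, 71.71], [-173.87, 95.51], [-174.79, -0.11], [-173.66, 173.66]. Speed limits (degrees/s): [136.94, 136.94, 172.46, 180, 180, 180].

## Interface

Orientations are given as [roll, pitch, yaw] about the fixed x, y, z axes, in that order (R = Rz(yaw) Ry(pitch) Rx(roll)).
In Python, from plant import ctrl gives the robot as it stands.
- The arm moves only by the tool step_arm, never from a script. Its argument "rows" is a list that holds one entry, the list of rows, each a list of 7 numbers: the gripper command: -1 is shut, 1 is fully open, values between are in proportion, then the shift along the world's x, y, z in cm, then the turn, a rotation vector about the world's x, y, z in degrees. In form: [[[fingers, tx, ty, tz, rx, ry, rz], ...]]. A call has 1 to 12 rows; each row shifts and turns the commanded pose from where the row before left it; what a row does not reach is not made up. A row lasts 1/8 s, in which the tool goes at most 62.5 mm and 10.7 degrees, less where a joint would pass 70% of its speed; a pose out of reach is approached as far as the arm can. A call is refused whole if a number of a shift passes 6.25 or a number of a turn 10.7, either way. A call with a gripper value outside its range is refused whole. The fingers move at their own pace and stop on an object; the grip force is fixed at half the most. Time passes only in rows, so rows that do not move let the fingers close. It gives the time, the measured TCP pose, the force and the opening at its end, in the units of the state.
- ctrl.get_obs(): the state, without advancing time (a new reading comes with each control period).
- ctrl.snapshot(name): name is "scene" or "side" or "wrist"; returns the picture (480x640x3 uint8, blue, green, red); there is no depth.
- ctrl.camera_params(name): a dict with "vertical_fov" (degrees; the focal length in pixels is half the picture's height over the tangent of half this angle, whatever the lens; pixels are square), "cx", "cy" (the principal point, pixels), "k1" (the pictures are not rectified: a ray, as slopes to the right and down, at radius r is drawn at 1 + k1 r^2 times it, then the intrinsics apply), "rvec" (rotation vector, rad) and "tvec" (3), from world to camera coordinates, as OpenCV has them. Camera axes: x right, y down, z forward; pixel columns grow to the right and rows downward; lengths in m; the calibration is good to about 2 mm. A picture is of the moment at which its call begins: read the wrist's pose just before it. camera_params takes no time and is no camera call; for the wrist camera it gives the pose at the moment of the call.
- ctrl.close_job(): hands the job in, once; it reports no verdict.
The state is a dict: "clock": time; "joint_pos": joint angles; "qvel": joint speeds; "tau": joint torques, N m; "tool_pos": TCP position; "orientation": TCP orientation; "force": force on the tool from outside, world axes, zero at the start; "moment": the same for the moment, N m; "opening": finger opening in m.
Only numpy, scipy, OpenCV 4.12 (cv2) and the standard library are available. Lean on these libraries where they do the work, as an engineer would, in place of code of your own. Each camera call takes 0.05 s, during which the arm holds its last target. There are 200 camera calls.

## Working session

There is one attempt and no reset: what is moved stays moved. The work goes in short steps, Python scripts to look and compute and a tool call to move; the robot and the scene stay as the last step left them, time stands still between calls to the robot, and variables do not carry over. Pictures are saved under pics/ and viewed, about 8 in all and at most 12, crops included, and the job is handed in when it is done.

Besides the shell and the picture viewer there is one more tool, called after "Call:" as name([rows], argument=value, ...), one row to a line, values as JSON. step_arm: Moves the arm, as the interface text tells. Its arguments: {"type":"object","properties":{"rows":{"type":"array"}},"required":["rows"]}

```bash
ls; mkdir -p pics; cat > h.py <<'E'
import numpy as np, cv2
from scipy.spatial.transform import Rotation as R
from plant import ctrl
def cam(n):
    p=ctrl.camera_params(n); f=240/np.tan(np.radians(p['vertical_fov'])/2)
    K=np.array([[f,0,p['cx']],[0,f,p['cy']],[0,0,1]]); d=np.array([p['k1'],0,0,0,0.])
    return K,d,np.array(p['rvec'],float).ravel(),np.array(p['tvec'],float).ravel()
def ray(c,uv):
    K,d,r,t=c; M=cv2.Rodrigues(r)[0]
    x=cv2.undistortPoints(np.array(uv,float).reshape(-1,1,2),K,d).reshape(-1,2)
    v=np.c_[x,np.ones(len(x))]@M
    return -M.T@t, v/np.linalg.norm(v,axis=1)[:,None]
def onz(c,uv,z):
    o,v=ray(c,uv); return o+v*((z-o[2])/v[:,2])[:,None]
def tri(c1,uv1,c2,uv2):
    A=np.zeros((3,3));b=np.zeros(3)
    for c,uv in((c1,uv1),(c2,uv2)):
        o,v=ray(c,[uv]);P=np.eye(3)-np.outer(v[0],v[0]);A+=P;b+=P@o
    return np.linalg.solve(A,b)
def proj(c,X): return cv2.projectPoints(np.array(X,float).reshape(-1,1,3),c[2],c[3],c[0],c[1])[0].reshape(-1,2)
E
python3 - <<'E'
from h import *
o=ctrl.get_obs();print(o['clock'],o['tool_pos'],o['orientation'],o['opening'])
for n in('scene','side','wrist'):
    c=cam(n); im=ctrl.snapshot(n); cv2.imwrite(f'pics/{n}0.png',im); np.savez(f'{n}0.npz',*c); print(n,-cv2.Rodrigues(c[2])[0].T@c[3],c[0][0,0],c[1][0], cv2.Rodrigues(c[2])[0][2])
E
```

```text
pics
0.0 [ 0.22158746 -0.63707961  0.22563323] [-8.99060891e+01  9.15552124e-03  1.91743350e+01] 0.0877448433767648
scene [ 0.96641229 -0.73926643  0.74275793] 452.5346349434089 -0.04196173500852525 [-0.40428065  0.70763034 -0.57949673]
side [0.44015892 0.93828402 0.77936551] 477.6503730154471 -0.1095944667106487 [ 0.11750563 -0.8263044  -0.5508298 ]
wrist [ 0.14073146 -0.66508573  0.38505893] 350.7959396904382 -0.06472595493664238 [ 0.29305709  0.10326914 -0.95050146]
```

View pics/scene0.png

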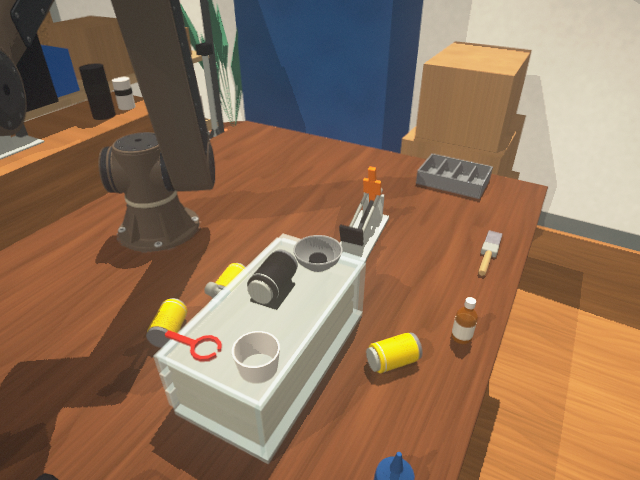

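View pics/side0.png

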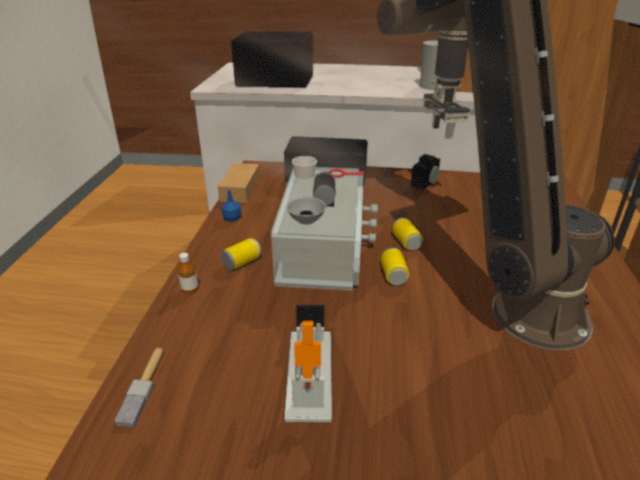

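Lens-shaped things in the scene picture: black at (272,278) on the drawers; yellow at (168,320), (228,280) and (395,352). Only the black one on the rest fits. The cradle's stop is at scene (352,234) and the orange keeper at (372,180). I'll confirm the lens and its ends in one crop.

```bash
python3 - <<'E'
import cv2,numpy as np
s=cv2.imread('pics/scene0.png');d=cv2.imread('pics/side0.png')
g=lambda im,x,y,w,h:cv2.resize(im[y:y+h,x:x+w],(400,300),interpolation=cv2.INTER_CUBIC)
cv2.imwrite('pics/c1.png',np.vstack([np.hstack([g(s,232,240,80,60+0),g(s,320,160,100,75+0+0)]),np.hstack([g(d,280,160,80,60),g(d,250,300,120,90+30)])]))
E
```

```text
(no output)
```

View pics/c1.png

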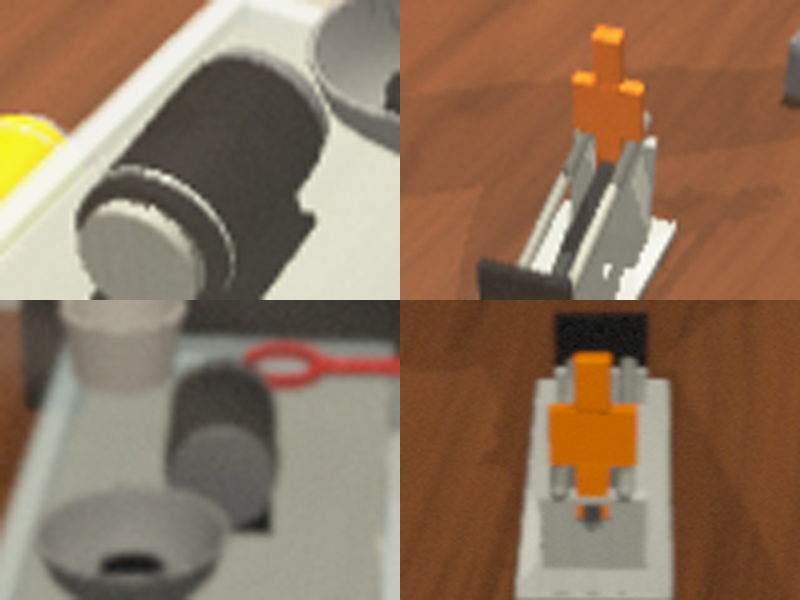

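The crop confirms it. The bright steel mount faces the scene camera (-y, about (260,290)), and the grey cap faces the bowl (+y, side about (324,194)). The cradle's stop is on the -y side with uphill towards +y, so the lens needs no turn-around.

```bash
cat > m.py <<'E'
from h import *
def L(n): 
    z=np.load(n); return [z[k] for k in z.files]
E
python3 - <<'E'
from m import *
np.set_printoptions(precision=4,suppress=True)
a,b=L('scene0.npz'),L('side0.npz')
for z in(.195,.2,.205):
    m=onz(a,[(260,290)],z)[0];f=onz(b,[(324.4,194)],z)[0];print(z,m,f,np.linalg.norm(m-f),np.degrees(np.arctan2(*(f-m)[1::-1])))
sb=[(291.4,332),(331,331.2),(331.6,417),(285.5,417)]
print(onz(b,sb,.012))
for n,c in(('scene',a),('side',b)):
    im=cv2.imread(f'pics/{n}0.png');h=cv2.cvtColor(im,cv2.COLOR_BGR2HSV)
    mk=cv2.inRange(h,(5,200,150),(14,255,255)); k,l,s,ce=cv2.connectedComponentsWithStats(mk)
    for i in range(1,k):
        if s[i,4]>20:
            print(n,s[i],ce[i]); 
            ys=np.where(l==i)
            if s[i,4]>200:
              for r in range(s[i,1],s[i,1]+s[i,3],3):
                xs=ys[1][ys[0]==r]; print(r,xs.min(),xs.max(),end='; ')
            print()
E
```

```text
0.195 [ 0.5676 -0.253   0.195 ] [ 0.5641 -0.1962  0.195 ] 0.056871252145257074 93.4325110983635
0.2 [ 0.5712 -0.2575  0.2   ] [ 0.5631 -0.1865  0.2   ] 0.07137701337817373 96.5215346253508
0.205 [ 0.5748 -0.2619  0.205 ] [ 0.562  -0.1768  0.205 ] 0.0860200176087338 98.56325368900166
[[0.6011 0.1458 0.012 ]
 [0.5109 0.1318 0.012 ]
 [0.4856 0.3676 0.012 ]
 [0.5731 0.3789 0.012 ]]
scene [363 170  18  30 283] [371.4912 185.1943]
170 368 372; 173 369 374; 176 369 374; 179 368 373; 182 364 374; 185 364 379; 188 365 379; 191 364 379; 194 369 379; 197 369 374;
```

Call:
step_arm([
  [[1, 0, 0, 5.5, 0, 0, 0], [1, 3.5, 4.1, 1.2, 0, 0, 8.1], [1, 3.5, 4.1, 1.2, 0, 0, 8.1], [1, 3.5, 4.1, 1.2, 0, 0, 8.1], [1, 3.5, 4.1, 1.2, 0, 0, 8.1], [1, 3.5, 4.1, 1.2, 0, 0, 8.1], [1, 3.5, 4.1, 1.2, 0, 0, 8.1], [1, 3.5, 4.1, 1.2, 0, 0, 8.1], [1, 3.5, 4.1, 1.2, 0, 0, 8.1], [1, 3.5, 4.1, 1.2, 0, 0, 8.1], [1, 3.5, 4.1, 1.2, 0, 0, 8.1], [1, 0, 0, 0, 0, 0, 0]],
])

```text
clock: 1.65
tool_pos: [0.5739, -0.2247, 0.4012]
orientation: [-90.0, -0.0, 100.5]
force: [-0.1, -0.6, -1.5]
opening: 0.0875
```

```bash
python3 - <<'E'
from h import *
o=ctrl.get_obs();print(o['clock'],o['tool_pos'],o['orientation'],o['joint_pos'])
c=cam('wrist');np.savez('w1.npz',*c); cv2.imwrite('pics/w1.png',ctrl.snapshot('wrist'))
E
```

```text
1.65 [ 0.57393694 -0.22474049  0.40124467] [-8.99992562e+01 -2.31323850e-02  1.00496256e+02] [-3.26839207e+00  1.17330277e+01  1.06862013e+01 -2.22947589e-02
 -8.89594001e+01  1.37650539e+01]
```

View pics/w1.png

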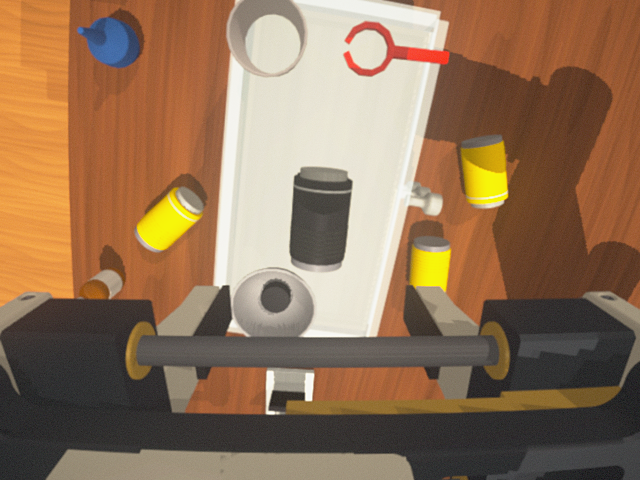

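The wrist view shows the lens from the mount at (325,173) to the cap at (317,267). The bowl is at (272,305), with the cradle beyond it at (290,390). I'll measure the lens edges.

```bash
python3 - <<'E'
from m import *
np.set_printoptions(precision=4,suppress=True)
c=L('w1.npz'); print(ray(c,[(320,240)]))
im=cv2.imread('pics/w1.png');g=cv2.cvtColor(im,cv2.COLOR_BGR2GRAY)
for r in (173,180,200,215,230,250,262,268):
    x=np.where(g[r,270:375]<110)[0]+270; print(r,x.min(),x.max(),len(x))
x=g[160:285,:]; print([(r,int(g[r,318]),int(g[r,325])) for r in list(range(162,176,2))+list(range(256,276,2))])
E
```

```text
(array([ 0.5886, -0.3081,  0.5605]), array([[-0.0648,  0.3052, -0.9501]]))
173 299 300 2
180 294 350 29
200 293 349 57
215 292 347 56
230 291 346 56
250 290 344 55
262 302 339 38Traceback (most recent call last):
  File "<stdin>", line 6, in <module>
    return umr_minimum(a, axis, None, out, keepdims, initial, where)
ValueError: zero-size array to reduction operation minimum which has no identity
```

```bash
python3 - <<'E'
import cv2,numpy as np
g=lambda im,x,y,w,h,W,H:cv2.resize(im[y:y+h,x:x+w],(W,H),interpolation=cv2.INTER_CUBIC)
a=g(cv2.imread('pics/w1.png'),280,160,80,120,400,600)
b=g(cv2.imread('pics/scene0.png'),240,244,64,64,400,400)[:300]
b=g(cv2.imread('pics/scene0.png'),240,246,64,60,400,300)
d=g(cv2.imread('pics/side0.png'),300,165,48,48,400,300)
cv2.imwrite('pics/c2.png',np.hstack([a,np.vstack([b,d])]))
E
```

```text
(no output)
```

View pics/c2.png

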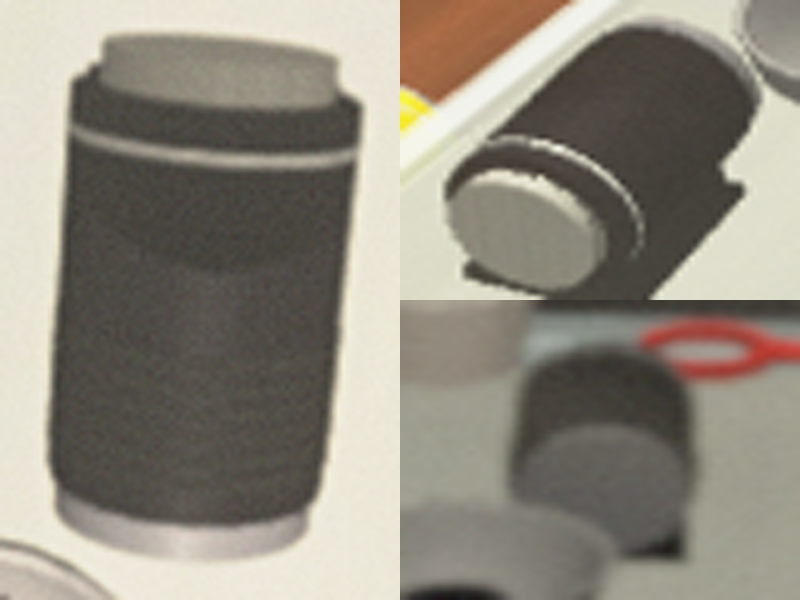

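```bash
python3 - <<'E'
from m import *
np.set_printoptions(precision=4,suppress=True)
w,a,b=L('w1.npz'),L('scene0.npz'),L('side0.npz')
t=tri(w,(318,272),b,(324.6,185)); print('front top rim',t, proj(w,t),proj(b,t))
for za in(.195,.2,.205,.21):
    f=onz(w,[(318,272)],za+.028)[0]; f2=onz(b,[(324.6,195.4)],za)[0]; m=onz(a,[(260,292)],za)[0]
    sides=onz(w,[((291.5+348.5)/2,215),((290+345)/2,250)],za+.002)
    print(za,f,f2,m,sides, np.linalg.norm((m-f)[:2]))
    # width check
    e=onz(w,[(291.5,215),(348.5,215)],za); print('w',np.linalg.norm(e[0]-e[1]), 'yaw',np.degrees(np.arctan2(*(f-m)[1::-1])))
E
```

```text
front top rim [ 0.5615 -0.1697  0.2346] [[318.5951 272.0404]] [[324.3668 185.0066]]
0.195 [ 0.5611 -0.1647  0.223 ] [ 0.5627 -0.1882  0.195 ] [ 0.5707 -0.2575  0.195 ] [[ 0.569  -0.2189  0.197 ]
 [ 0.5644 -0.1794  0.197 ]] 0.09324970047402632
w 0.06113317503292118 yaw 95.91092566404167
0.2 [ 0.5615 -0.1668  0.228 ] [ 0.5617 -0.1786  0.2   ] [ 0.5743 -0.2619  0.2   ] [[ 0.5693 -0.2201  0.202 ]
 [ 0.5647 -0.1812  0.202 ]] 0.09588677079651313
w 0.060296938100727476 yaw 97.67616943738918
0.205 [ 0.5619 -0.169   0.233 ] [ 0.5606 -0.169   0.205 ] [ 0.5779 -0.2663  0.205 ] [[ 0.5695 -0.2213  0.207 ]
 [ 0.565  -0.183   0.207 ]] 0.09860994145321213
w 0.05946070116853378 yaw 99.34543011847124
0.21 [ 0.5623 -0.1711  0.238 ] [ 0.5596 -0.1593  0.21  ] [ 0.5816 -0.2707  0.21  ] [[ 0.5698 -0.2226  0.212 ]
 [ 0.5654 -0.1847  0.212 ]] 0.10141227665999991
w 0.05862446423634009 yaw 100.92371650215553
```

Call:
step_arm([
  [[1, -0.4, 0.6, -4.5, 0, 0, -2.5], [1, 0, 0, -4.5, 0, 0, 0], [1, 0, 0, -4.5, 0, 0, 0], [1, 0, 0, -3, 0, 0, 0], [1, 0, 0, -2.5, 0, 0, 0], [1, 0, 0, -2.1, 0, 0, 0], [1, 0, 0, 0, 0, 0, 0]],
])

```text
clock: 2.58
tool_pos: [0.5658, -0.2222, 0.1888]
orientation: [-89.8, -0.1, 97.6]
force: [-1.1, -0.9, 0.9]
opening: 0.0879
```

Call:
step_arm([
  [[1, 0, 0, 0, 0, 0, 0], [1, 0, 0, 0, 0, 0, 0]],
])

```text
clock: 2.82
tool_pos: [0.5682, -0.2219, 0.1918]
orientation: [-90.1, 0.0, 97.7]
force: [-0.6, -0.4, 1.1]
opening: 0.0876
```

Call:
step_arm([
  [[1, 0.15, 0.3, 0, 0, 0, 0], [-1, 0, 0, 0, 0, 0, 0], [-1, 0, 0, 0, 0, 0, 0], [-1, 0, 0, 0, 0, 0, 0], [-1, 0, 0, 0, 0, 0, 0], [-1, 0, 0, 0, 0, 0, 0], [-1, 0, 0, 0, 0, 0, 0]],
])

```text
clock: 3.7
tool_pos: [0.5702, -0.2185, 0.1908]
orientation: [-90.1, 0.0, 97.7]
force: [6.1, 0.2, -0.2]
opening: 0.0592
```

Call:
step_arm([
  [[-1, 0, 0, 2, 0, 0, 0], [-1, 0, 0, 5, 0, 0, 0], [-1, 0, 0, 6, 0, 0, 0], [-1, -0.4, 4, 4, 0, 0, 0], [-1, -0.4, 5, 3, 0, 0, 0], [-1, -0.4, 5.9, 1.5, 0, 0, 0], [-1, -0.4, 6, 1.3, 0, 0, 0], [-1, -0.4, 6, 0, 0, 0, 0], [-1, -0.4, 6, 0, 0, 0, 0], [-1, -0.4, 6, 0, 0, 0, 0], [-1, -0.4, 6, 0, 0, 0, 0], [-1, -0.4, 6, 0, 0, 0, 0]],
])

```text
clock: 5.2
tool_pos: [0.5318, 0.2915, 0.4173]
orientation: [-89.8, 0.1, 97.7]
force: [1.4, -0.1, -3.1]
opening: 0.0593
```

Call:
step_arm([
  [[-1, -0.4, 4, 0, 0, 0, 0], [-1, 0, 1.4, 0, 0, 0, 0], [-1, 0, 0, 0, 0, 0, 0], [-1, 0, 0, 0, 0, 0, 0]],
])

```text
clock: 5.7
tool_pos: [0.5292, 0.3432, 0.4184]
orientation: [-89.9, 0.1, 97.6]
force: [0.2, -0.9, -2.4]
opening: 0.0595
```

```bash
python3 - <<'E'
from h import *
o=ctrl.get_obs();print(o['clock'],o['tool_pos'],o['orientation'],o['joint_pos'],o['opening'])
c=cam('wrist');np.savez('w2.npz',*c); cv2.imwrite('pics/w2.png',ctrl.snapshot('wrist'))
E
```

```text
5.7 [0.52922295 0.34322398 0.41835594] [-8.99496179e+01  5.04697789e-02  9.76340040e+01] [ 5.06689178e+01  1.32542602e+01  1.47391669e+01  2.50825743e-03
 -9.15561757e+01 -4.30348694e+01] 0.05952898536842858
```

View pics/w2.png

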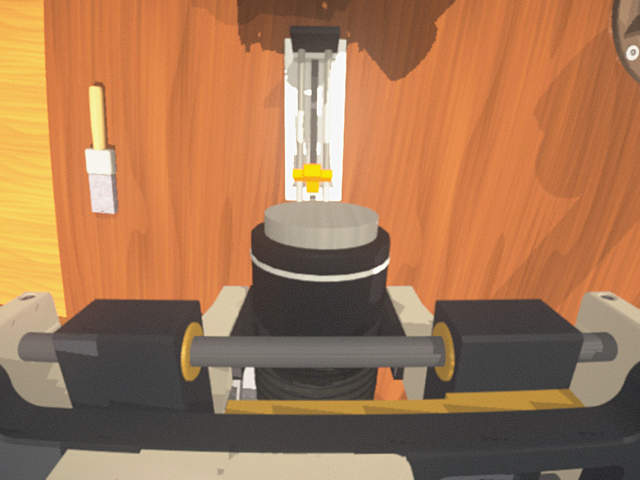

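The wrist view shows the lens held straight, with its mount at about (321,225). The whole cradle is visible: stop plate at (316,38), rails from (314,50) to (313,170), and keeper tab at (313,172). I'll enlarge it for exact pixels.

```bash
python3 - <<'E'
import cv2,numpy as np
g=lambda im,x,y,w,h,W,H:cv2.resize(im[y:y+h,x:x+w],(W,H),interpolation=cv2.INTER_CUBIC)
a=g(cv2.imread('pics/w2.png'),276,20,80,200,240,600)
b=g(cv2.imread('pics/scene0.png'),335,160,60,100,360,600)
d=g(cv2.imread('pics/side0.png'),285,300,50,150,200,600)
cv2.imwrite('pics/c3.png',np.hstack([a,b,d]))
E
```

```text
(no output)
```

View pics/c3.png

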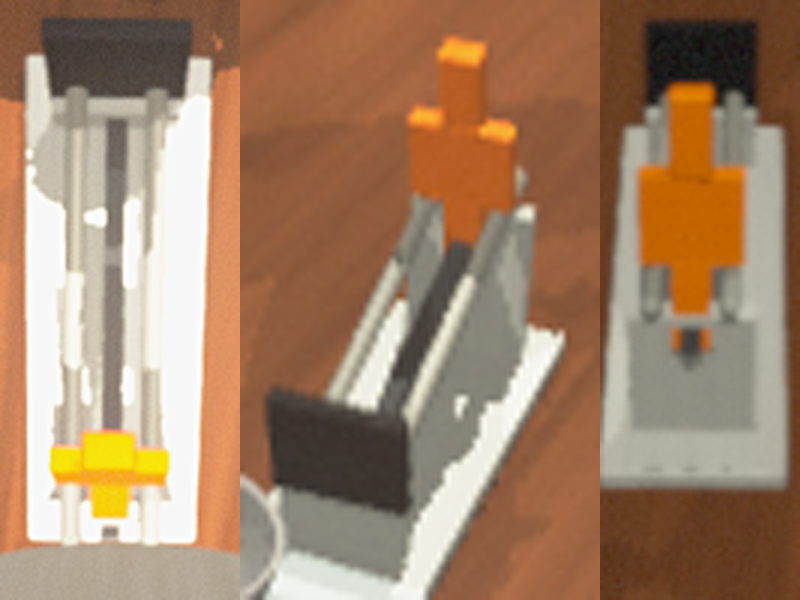

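```bash
python3 - <<'E'
from m import *
np.set_printoptions(precision=4,suppress=True)
w,a,b=L('w2.npz'),L('scene0.npz'),L('side0.npz')
def tri3(l):
    A=np.zeros((3,3));q=np.zeros(3)
    for c,uv in l:
        o,v=ray(c,[uv]);P=np.eye(3)-np.outer(v[0],v[0]);A+=P;q+=P@o
    X=np.linalg.solve(A,q); return X,[proj(c,X)[0]-uv for c,uv in l]
T,e=tri3([(w,(312,169.7)),(a,(372.2,168.3)),(b,(307.75,323))]);print('tab',T,e)
E_,e=tri3([(w,(312.7,201)),(b,(308,377.5))]);print('railend',E_,e)
# stop plate top mid: wrist row 20..30 crop; scene top edge mid
S,e=tri3([(w,(276+117/3,20+24/3)),(a,(335+(340-240)/6,160+402/6)),(b,(285+(701-600)/4,300+22/4))]);print('stop top',S,e)
# lens mount rim in wrist: heading of rails
s,cs=np.sin(.26),np.cos(.26)
for name,hd in(('base',96.6),('tab-stop',np.degrees(np.arctan2(*(T-S)[1::-1])))):
    h=np.radians(hd);u=np.array([np.cos(h)*cs,np.sin(h)*cs,s]);n=np.array([-np.cos(h)*s,-np.sin(h)*s,cs])
    print(name,hd,'O from tab',T-.182*u-.097*n,'from end',E_-.2*u,'from stop(thick3mm)',S-.045*n+.003*u)
for z in(.05,.08):
  m=onz(w,[(276+117/3,20+95/3),(276+110/3,20+540/3)],z);print('rail hd lower bd',np.degrees(np.arctan2(*(m[1]-m[0])[1::-1])))
E
```

```text
tab [0.5397 0.3057 0.1921] [array([-0.6259,  0.3305]), array([-0.9198, -0.1079]), array([-0.9788,  0.1628])]
railend [0.5319 0.3573 0.1065] [array([ 0.4177, -0.0039]), array([-0.3135,  0.0002])]
stop top [0.5585 0.146  0.0981] [array([-0.8198,  1.7869]), array([-1.3122,  0.1209]), array([-0.973 , -0.4954])]
base 96.6 O from tab [0.557  0.1558 0.0516] from end [0.5541 0.1653 0.0551] from stop(thick3mm) [0.5568 0.1604 0.0554]
tab-stop 96.7046494286774 O from tab [0.5573 0.1558 0.0516] from end [0.5545 0.1653 0.0551] from stop(thick3mm) [0.5568 0.1604 0.0554]
rail hd lower bd 96.58364700336254
rail hd lower bd 96.58364700336254
```

Call:
step_arm([
  [[-1, 0.7, -4.7, 0, 0, 0, -1.1], [-1, 0.7, -4.7, 0, 7.4, 0.86, 0], [-1, 0.8, -4.8, 0, 7.4, 0.86, 0], [-1, 0, 0, -5, 0, 0, 0], [-1, 0, 0, -5, 0, 0, 0], [-1, 0, 0, -5, 0, 0, 0], [-1, 0, 0, -5, 0, 0, 0], [-1, 0, 0, -4, 0, 0, 0], [-1, 0, 0, -3, 0, 0, 0], [-1, 0, 0, -0.6, 0, 0, 0], [-1, 0, 0, 0, 0, 0, 0], [-1, 0, 0, 0, 0, 0, 0]],
])

```text
clock: 7.25
tool_pos: [0.5523, 0.2026, 0.1445]
orientation: [-90.2, -14.9, 96.6]
force: [-0.4, 0.1, -4.2]
opening: 0.0599
```

```bash
python3 - <<'E'
from h import *
np.set_printoptions(precision=4,suppress=True)
o=ctrl.get_obs();print(o['clock'],o['tool_pos'],o['force'],o['opening'])
M=R.from_euler('xyz',o['orientation'],degrees=True).as_matrix();print(M)
for n in('side','scene','wrist'):
    np.savez(n+'3.npz',*cam(n)); cv2.imwrite(f'pics/{n}3.png',ctrl.snapshot(n))
s,d,w=[cv2.imread(f'pics/{n}3.png') for n in('scene','side','wrist')]
g=lambda im,x,y,w,h,W,H:cv2.resize(im[y:y+h,x:x+w],(W,H),interpolation=cv2.INTER_CUBIC)
cv2.imwrite('pics/c4.png',np.hstack([g(s,300,110,120,150,400,500),g(d,250,250,120,150,400,500)]))
E
```

```text
7.25 [0.5523 0.2026 0.1445] [-0.3726  0.0904 -4.1688] 0.059860588313691176
[[-0.1114 -0.0271 -0.9934]
 [ 0.9597  0.2564 -0.1146]
 [ 0.2578 -0.9662 -0.0026]]
```

View pics/c4.png

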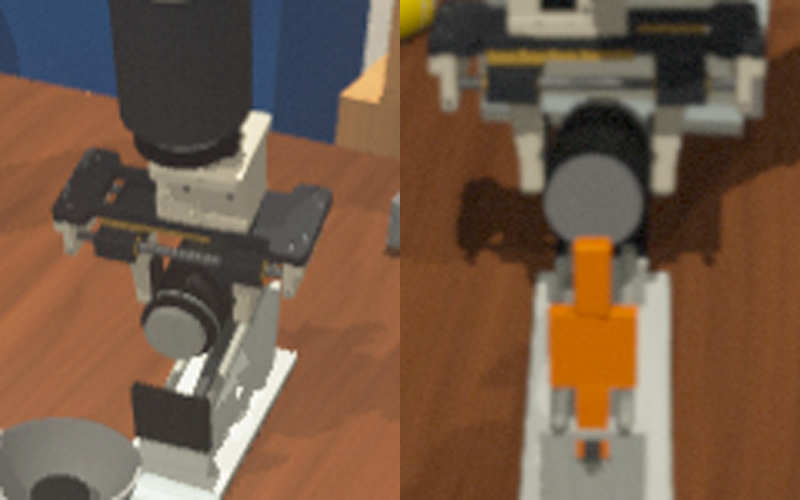

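The hover over the rails looks right: lens cap at side (308,309) in line with the tab, mount at scene (354,209) facing the stop plate. I'll check this against the prediction.

```bash
python3 - <<'E'
from m import *
np.set_printoptions(precision=4,suppress=True)
a,b=L('scene3.npz'),L('side3.npz')
T=np.array([.5523,.2026,.1445]);M=np.array([[-0.1114,-0.0271,-0.9934],[0.9597,0.2564,-0.1146],[0.2578,-0.9662,-0.0026]])
u=M[:,0];n=-M[:,1];y=np.cross(n,u);O=np.array([.5561,.1605,.054])
C=T+.015*n; print('front pred',proj(b,C+.05*u),'mount pred',proj(a,C-.05*u),'C rack',[(C-O)@v for v in(u,y,n)])
for k,dv in(('u',u),('n',n),('y',y)): print(k,proj(b,C+.05*u+.01*dv)-proj(b,C+.05*u),proj(a,C-.05*u+.01*dv)-proj(a,C-.05*u))
# lateral y of tab vs lens by side camera: solve depth with known u,n
def lat(c,uv,xr,zr):
    f=lambda q:proj(c,O+xr*u+zr*n+q*y)[0,0]-uv[0]
    from scipy.optimize import brentq; return brentq(f,-.05,.05)
print('y side: tab',lat(b,(307.75,323),.182,.097),'lens',lat(b,(307.9,309.4),.112,.093),'rail end',lat(b,(308,377.5),.2,0))
E
```

```text
front pred [[307.4456 309.9458]] mount pred [[351.828  210.3122]] C rack [np.float64(0.0641575951), np.float64(-0.001282006442999952), np.float64(0.09154394715)]
u [[-0.1493  2.3119]] [[ 1.3054 -2.71  ]]
n [[-0.0222 -4.7038]] [[-0.2024 -2.8028]]
y [[5.1886 0.0414]] [[-3.7367 -0.7838]]
y side: tab 0.0012185383982115318 lens -0.0004602164636420488 rail end 0.0017722447383086756
```

Call:
step_arm([
  [[-1, -0.2, 0, 0, 0, 0, 0], [-1, -0.05, 0.46, -1.74, 0, 0, 0], [-1, -0.05, 0.46, -1.74, 0, 0, 0], [-1, -0.04, 0.4, -1.45, 0, 0, 0], [-1, 0, 0, 0, 0, 0, 0], [-1, 0, 0, 0, 0, 0, 0]],
])

```text
clock: 8.15
tool_pos: [0.548, 0.2157, 0.0932]
orientation: [-90.0, -14.9, 96.6]
force: [0.1, 1.2, -3.5]
opening: 0.0592
```

Call:
step_arm([
  [[-1, -0.01, 0.08, -0.29, 0, 0, 0], [-1, 0, 0, 0, 0, 0, 0], [-1, 0, 0, 0, 0, 0, 0]],
])

```text
clock: 8.52
tool_pos: [0.5479, 0.2165, 0.0906]
orientation: [-90.0, -14.9, 96.6]
force: [-0.0, 0.4, -3.2]
opening: 0.0595
```

Call:
step_arm([
  [[-1, 0, 0.05, -0.19, 0, 0, 0], [-1, 0, 0, 0, 0, 0, 0], [-1, 0, 0, 0, 0, 0, 0]],
])

```text
clock: 8.9
tool_pos: [0.5481, 0.2171, 0.0888]
orientation: [-90.0, -14.9, 96.6]
force: [0.3, -0.1, -0.6]
opening: 0.0595
```

Call:
step_arm([
  [[-1, 0, 0.05, -0.19, 0, 0, 0], [-1, 0, 0, 0, 0, 0, 0], [-1, 0, 0, 0, 0, 0, 0]],
])

```text
clock: 9.28
tool_pos: [0.549, 0.2174, 0.0881]
orientation: [-90.2, -14.9, 96.7]
force: [0.0, -2.9, 7.4]
opening: 0.0595
```

Call:
step_arm([
  [[0.45, 0, 0, 0, 0, 0, 0], [0.45, 0, 0, 0, 0, 0, 0], [0.45, 0, 0, 0, 0, 0, 0], [0.8, 0, 0, 0, 0, 0, 0], [1, 0, 0, 0, 0, 0, 0], [1, 0, 0, 0, 0, 0, 0], [1, 0, 0, 0, 0, 0, 0]],
])

```text
clock: 10.15
tool_pos: [0.5476, 0.2175, 0.0865]
orientation: [-90.0, -14.9, 96.6]
force: [0.3, 0.4, 0.5]
opening: 0.0871
```

Call:
step_arm([
  [[1, 0.05, -0.51, 1.93, 0, 0, 0], [1, 0.13, -1.28, 4.83, 0, 0, 0], [1, 0.13, -1.28, 4.83, 0, 0, 0], [0, -0.61, 5.31, 1.42, 0, 0, 0], [-1, -0.61, 5.31, 1.42, 0, 0, 0], [-1, -0.61, 5.31, 1.42, 0, 0, 0], [-1, 0, 0, 0, 0, 0, 0], [-1, 0, 0, 0, 0, 0, 0], [-1, 0, 0, 0, 0, 0, 0]],
])

```text
clock: 11.28
tool_pos: [0.5326, 0.345, 0.2447]
orientation: [-89.9, -14.9, 96.5]
force: [-0.3, -0.9, -0.0]
opening: 0.0331
```

```bash
cat > rk.py <<'E'
from m import *
np.set_printoptions(precision=4,suppress=True)
h_=np.radians(96.6);s_,c_=np.sin(.26),np.cos(.26)
u=np.array([np.cos(h_)*c_,np.sin(h_)*c_,s_]);n=np.array([-np.cos(h_)*s_,-np.sin(h_)*s_,c_]);y=np.cross(n,u);O=np.array([.5561,.1605,.054])+.0015*y
rack=lambda X:np.array([(np.array(X)-O)@v for v in(u,y,n)])
E
python3 - <<'E'
from rk import *
o=ctrl.get_obs();print(o['clock'],o['tool_pos'],rack(o['tool_pos']),o['force'],o['opening'])
for k in('scene','wrist'): np.savez(k+'4.npz',*cam(k)); cv2.imwrite(f'pics/{k}4.png',ctrl.snapshot(k))
g=lambda im,x,y,w,h,W,H:cv2.resize(im[y:y+h,x:x+w],(W,H),interpolation=cv2.INTER_CUBIC)
cv2.imwrite('pics/c5.png',np.hstack([g(cv2.imread('pics/scene4.png'),320,140,90,135,400,600),g(cv2.imread('pics/wrist4.png'),250,0,130,195,400,600)]))
E
```

```text
11.275 [0.5326 0.345  0.2447] [0.2288 0.0006 0.1364] [-0.2755 -0.9421 -0.0249] 0.03305714407013971
```

View pics/c5.png

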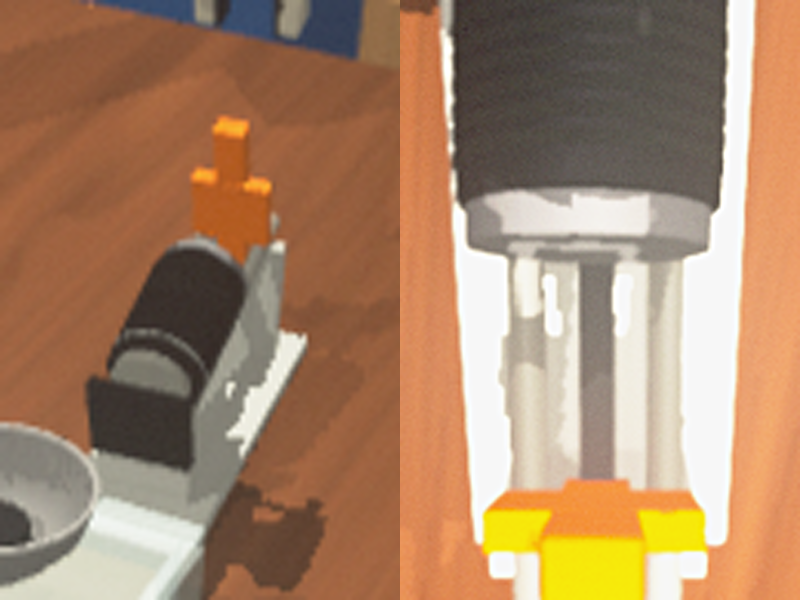

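The lens lies centred on both rails with its mount end downhill, cap facing the keeper. Next I lower the shut fingers behind the tab.

Call:
step_arm([
  [[-1, -0.05, 0.48, -1.81, 0, 0, 0], [-1, -0.05, 0.48, -1.81, 0, 0, 0], [-1, -0.05, 0.48, -1.8, 0, 0, 0], [-1, 0, 0, 0, 0, 0, 0], [-1, 0.11, -0.96, -0.26, 0, 0, 0], [-1, 0.11, -0.96, -0.26, 0, 0, 0], [-1, 0.06, -0.48, -0.13, 0, 0, 0], [-1, 0, 0, 0, 0, 0, 0], [-1, 0, 0, 0, 0, 0, 0]],
])

```text
clock: 12.5
tool_pos: [0.534, 0.3365, 0.1847]
orientation: [-90.0, -14.9, 96.6]
force: [0.5, -0.1, 0.4]
opening: 0.0006
```

Call:
step_arm([
  [[-1, 0.06, -0.48, -0.13, 0, 0, 0], [-1, 0.06, -0.48, -0.13, 0, 0, 0], [-1, 0.06, -0.48, -0.13, 0, 0, 0], [-1, 0, 0, 0, 0, 0, 0]],
])

```text
clock: 13.0
tool_pos: [0.5357, 0.3217, 0.1804]
orientation: [-90.0, -14.9, 96.6]
force: [0.5, 0.5, 0.3]
opening: 0.0005
```

```bash
cat > j.py <<'E'
from rk import *
def orange(f):
    h=cv2.cvtColor(cv2.imread(f),cv2.COLOR_BGR2HSV); mk=cv2.inRange(h,(5,200,150),(14,255,255)); k,l,s,ce=cv2.connectedComponentsWithStats(mk); i=1+np.argmax(s[1:,4]); return s[i],ce[i]
E
python3 - <<'E'
from j import *
o=ctrl.get_obs();print(o['clock'],rack(o['tool_pos']),o['force'])
cv2.imwrite('pics/scene5.png',ctrl.snapshot('scene'));print(orange('pics/scene4.png'),orange('pics/scene5.png'))
a=L('scene0.npz');print(proj(a,O+.182*u+.097*n),proj(a,O+.172*u+.097*n))
E
```

```text
13.0 [0.1895 0.0002 0.0804] [0.4917 0.4905 0.3069]
(array([364, 170,  17,  28, 280], dtype=int32), array([371.5393, 184.6   ])) (array([363, 168,  17,  30, 299], dtype=int32), array([370.7926, 184.4749]))
[[371.1986 166.5556]] [[370.0745 168.8693]]
```

Call:
step_arm([
  [[-1, 0.06, -0.48, -0.13, 0, 0, 0], [-1, 0.06, -0.48, -0.13, 0, 0, 0], [-1, 0.06, -0.48, -0.13, 0, 0, 0], [-1, 0.06, -0.48, -0.13, 0, 0, 0], [-1, 0.06, -0.48, -0.13, 0, 0, 0], [-1, 0, 0, 0, 0, 0, 0]],
])

```text
clock: 13.8
tool_pos: [0.5388, 0.2974, 0.1737]
orientation: [-90.0, -14.9, 96.5]
force: [0.1, -0.1, -1.3]
opening: 0.0007
```

```bash
python3 - <<'E'
from j import *
o=ctrl.get_obs();print(o['clock'],rack(o['tool_pos']),o['force'])
for k in('scene','side'):cv2.imwrite(f'pics/{k}6.png',ctrl.snapshot(k))
print(orange('pics/scene6.png'))
g=lambda im,x,y,w,h,W,H:cv2.resize(im[y:y+h,x:x+w],(W,H),interpolation=cv2.INTER_CUBIC)
cv2.imwrite('pics/c6.png',np.hstack([g(cv2.imread('pics/scene6.png'),320,120,90,135,400,600),g(cv2.imread('pics/side6.png'),260,270,100,150,400,600)]))
E
```

```text
13.8 [ 0.1641 -0.      0.0802] [ 0.1369 -0.1194 -1.2686]
(array([360, 174,  17,  27, 210], dtype=int32), array([368.4762, 187.1048]))
```

View pics/c6.png

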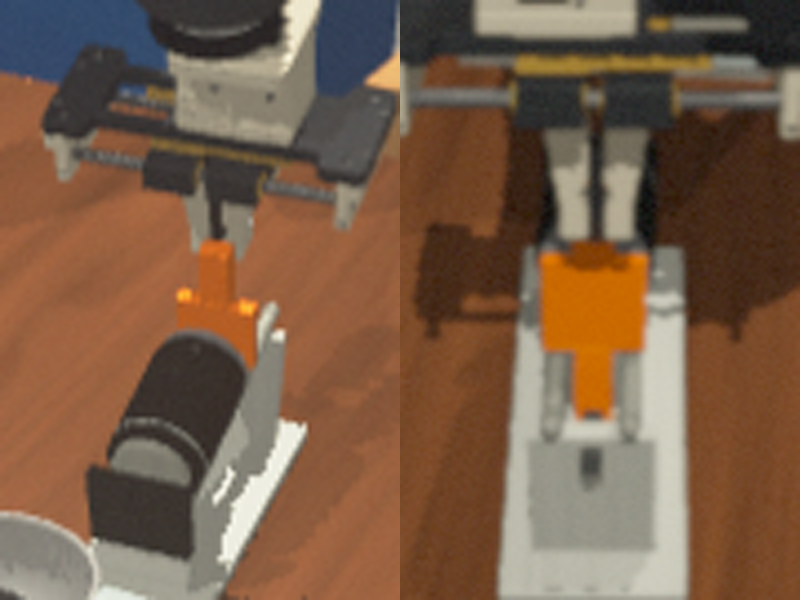

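The keeper is following the fingers (tab at scene (368,180)), and the lens is unchanged.

Call:
step_arm([
  [[-1, 0.06, -0.48, -0.13, 0, 0, 0], [-1, 0.06, -0.48, -0.13, 0, 0, 0], [-1, 0.06, -0.48, -0.13, 0, 0, 0], [-1, 0, 0, 0, 0, 0, 0], [-1, 0, 0, 0, 0, 0, 0]],
])

```text
clock: 14.52
tool_pos: [0.5405, 0.2833, 0.1699]
orientation: [-90.0, -14.9, 96.6]
force: [1.2, 0.0, 0.3]
opening: 0.0002
```

Call:
step_arm([
  [[-1, 0.03, -0.29, -0.08, 0, 0, 0], [-1, 0.03, -0.29, -0.08, 0, 0, 0], [-1, 0, 0, 0, 0, 0, 0]],
])

```text
clock: 14.9
tool_pos: [0.5412, 0.2777, 0.1685]
orientation: [-90.0, -14.9, 96.6]
force: [0.2, 0.9, -0.5]
opening: 0.0006
```

Call:
step_arm([
  [[-1, 0.03, -0.29, -0.08, 0, 0, 0], [-1, 0.03, -0.29, -0.08, 0, 0, 0], [-1, 0, 0, 0, 0, 0, 0]],
])

```text
clock: 15.28
tool_pos: [0.5419, 0.2719, 0.1669]
orientation: [-90.0, -14.9, 96.6]
force: [1.0, 0.3, 1.1]
opening: 0.0009
```

Call:
step_arm([
  [[-1, 0.02, -0.19, -0.05, 0, 0, 0], [-1, 0.02, -0.19, -0.05, 0, 0, 0], [-1, 0, 0, 0, 0, 0, 0]],
])

```text
clock: 15.65
tool_pos: [0.5422, 0.2684, 0.166]
orientation: [-90.0, -14.9, 96.6]
force: [0.6, 3.8, 1.2]
opening: 0.0005
```

Call:
step_arm([
  [[-1, 0.02, -0.19, -0.05, 0, 0, 0], [-1, 0.02, -0.19, -0.05, 0, 0, 0], [-1, 0, 0, 0, 0, 0, 0]],
])

```text
clock: 16.02
tool_pos: [0.5427, 0.2643, 0.1649]
orientation: [-90.0, -14.9, 96.6]
force: [1.3, 3.9, 1.5]
opening: 0.0006
```

Call:
step_arm([
  [[-1, 0.02, -0.19, -0.05, 0, 0, 0], [-1, 0, 0, 0, 0, 0, 0]],
])

```text
clock: 16.27
tool_pos: [0.5429, 0.2625, 0.1644]
orientation: [-90.0, -14.9, 96.6]
force: [1.9, 4.0, 1.9]
opening: 0.0004
```

Call:
step_arm([
  [[-1, 0.02, -0.19, -0.05, 0, 0, 0], [-1, 0, 0, 0, 0, 0, 0]],
])

```text
clock: 16.52
tool_pos: [0.543, 0.2611, 0.164]
orientation: [-90.0, -14.9, 96.6]
force: [2.6, 5.6, 1.0]
opening: 0.0003
```

Force has stepped to about 4 N, so the keeper is now on the cap and sliding the lens. I continue in small steps until it rises sharply.

Call:
step_arm([
  [[-1, 0.02, -0.14, -0.04, 0, 0, 0], [-1, 0, 0, 0, 0, 0, 0]],
])

```text
clock: 16.77
tool_pos: [0.5431, 0.261, 0.164]
orientation: [-90.0, -15.1, 96.6]
force: [-0.3, 10.7, 2.7]
opening: 0.0005
```

Call:
step_arm([
  [[-1, 0.01, -0.1, -0.03, 0, 0, 0], [-1, 0, 0, 0, 0, 0, 0]],
])

```text
clock: 17.02
tool_pos: [0.5432, 0.2609, 0.164]
orientation: [-90.1, -15.1, 96.6]
force: [-2.3, 13.6, 3.1]
opening: 0.0003
```

Call:
step_arm([
  [[-1, 0.01, -0.1, -0.03, 0, 0, 0], [-1, 0, 0, 0, 0, 0, 0]],
])

```text
clock: 17.27
tool_pos: [0.5431, 0.2609, 0.164]
orientation: [-90.1, -15.2, 96.6]
force: [-1.5, 16.8, 4.1]
opening: 0.0006
```

The tool has stopped moving and the force climbs to about 17 N, so it is solid. I back off and inspect.

Call:
step_arm([
  [[-1, -0.05, 0.4, 0.11, 0, 0, 0], [-1, -0.11, 0.96, 0.26, 0, 0, 0], [-1, -0.11, 0.96, 0.26, 0, 0, 0], [-1, 0.1, -1, 3.8, 0, 0, 0], [-1, -0.5, 3.5, 5, 0, 0, 0], [-1, -0.5, 4, 3, 0, 0, 0], [-1, 0, 0, 0, 0, 0, 0], [-1, 0, 0, 0, 0, 0, 0]],
])

```text
clock: 18.27
tool_pos: [0.5309, 0.3453, 0.2863]
orientation: [-89.9, -14.8, 96.6]
force: [0.0, -0.0, -0.4]
opening: 0.0004
```

```bash
python3 - <<'E'
from j import *
o=ctrl.get_obs();print(o['clock'],rack(o['tool_pos']),o['force'])
for k in('scene','side','wrist'):np.savez(k+'7.npz',*cam(k));cv2.imwrite(f'pics/{k}7.png',ctrl.snapshot(k))
a,b,w=L('scene7.npz'),L('side7.npz'),L('wrist7.npz')
for nm,X in(('tab',O+.107*u+.097*n),('front',O+.1*u+.03*n),('stop top',O+.045*n)):print(nm,proj(a,X),proj(w,X))
g=lambda im,x,y,w,h,W,H:cv2.resize(im[y:y+h,x:x+w],(W,H),interpolation=cv2.INTER_CUBIC)
cv2.imwrite('pics/c7.png',np.hstack([g(cv2.imread('pics/scene7.png'),330,150,80,120,400,600),g(cv2.imread('pics/wrist7.png'),240,0,160,240,400,600)]))
E
```

```text
18.275 [0.2399 0.0023 0.1765] [ 0.0442 -0.0348 -0.3713]
tab [[362.4938 184.4689]] [[311.9246  46.1664]]
front [[362.4307 204.3761]] [[312.9339  54.9419]]
stop top [[349.9534 226.5203]] [[312.2807 -99.2772]]
```

View pics/c7.png

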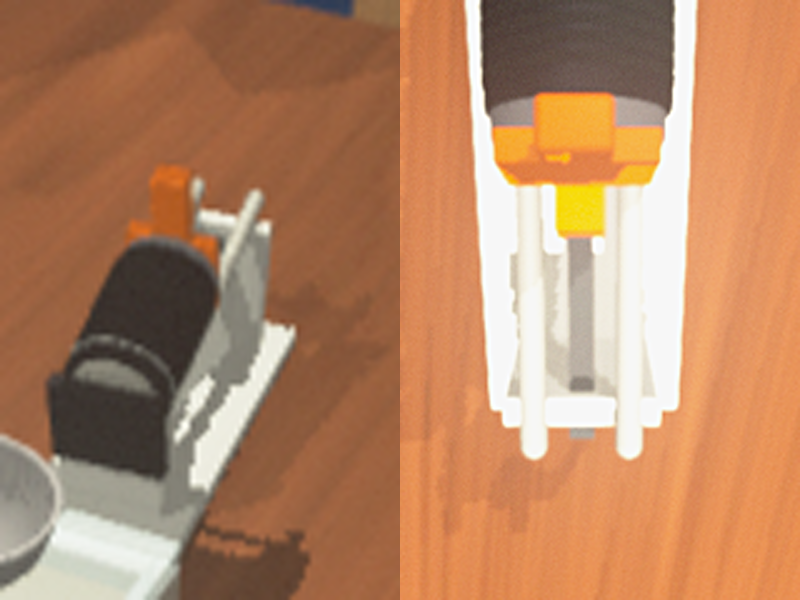

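The keeper is against the cap and the mount is tucked behind the stop plate. To put a number on it, I cast the keeper plate's top edge onto z=55 mm, calibrated on the earlier view where its face was known to be at 175 mm.

```bash
python3 - <<'E'
from j import *
def xr(c,uv,z):
    o,v=ray(c,[uv]);o=rack(o);d=np.array([v[0]@q for q in(u,y,n)]);return o+d*(z-o[2])/d[2]
w4,w7=L('wrist4.npz'),L('wrist7.npz')
print('before, downhill edge (175)',xr(w4,(250+100/3.077*1,512/3.077),.055),xr(w4,(250+280/3.077,512/3.077),.055),'uphill edge (185)',xr(w4,(300,551/3.077),.055))
print('after downhill',xr(w7,(310,127/2.5),.055),'uphill',xr(w7,(310,163/2.5),.055),'rail end(200)',xr(w7,(310,183),.0))
for f,r,cs in(('wrist4',range(150,190),(290,330,285,345)),('wrist7',range(36,80),(285,290,332,337))):
    im=cv2.imread(f'pics/{f}.png');h=cv2.cvtColor(im,cv2.COLOR_BGR2HSV)
    for c in cs: print(f,c,[(k,int(h[k,c,0]),int(h[k,c,2])) for k in list(r)[::2]])
E
```

```text
before, downhill edge (175) [ 0.1707 -0.0221  0.055 ] [0.1708 0.0176 0.055 ] uphill edge (185) [ 0.1794 -0.0103  0.055 ]
after downhill [ 0.1017 -0.0019  0.055 ] uphill [ 0.1115 -0.002   0.055 ] rail end(200) [ 0.2071 -0.0035  0.    ]
wrist4 290 [(150, 22, 224), (152, 18, 221), (154, 19, 223), (156, 17, 225), (158, 15, 229), (160, 13, 244), (162, 14, 244), (164, 13, 244), (166, 27, 247), (168, 28, 247), (170, 28, 247), (172, 28, 247), (174, 28, 247), (176, 28, 247), (178, 28, 247), (180, 22, 248), (182, 24, 245), (184, 24, 245), (186, 24, 245), (188, 23, 245)]
wrist4 330 [(150, 14, 212), (152, 15, 208), (154, 14, 205), (156, 12, 206), (158, 11, 220), (160, 13, 245), (162, 14, 244), (164, 13, 246), (166, 27, 247), (168, 29, 247), (170, 28, 247), (172, 28, 247), (174, 28, 247), (176, 27, 247), (178, 27, 247), (180, 18, 248), (182, 13, 245), (184, 14, 246), (186, 15, 246), (188, 15, 246)]
wrist4 285 [(150, 60, 253), (152, 27, 250), (154, 20, 243), (156, 21, 232), (158, 18, 234), (160, 13, 244), (162, 14, 243), (164, 13, 246), (166, 26, 247), (168, 28, 247), (170, 28, 247), (172, 28, 247
[... 1125 characters left out ...]
, 246), (78, 25, 246)]
wrist7 332 [(36, 7, 108), (38, 11, 120), (40, 12, 177), (42, 13, 184), (44, 12, 183), (46, 12, 183), (48, 12, 186), (50, 5, 230), (52, 19, 248), (54, 19, 247), (56, 19, 247), (58, 19, 247), (60, 19, 247), (62, 19, 247), (64, 14, 246), (66, 19, 248), (68, 21, 247), (70, 22, 247), (72, 21, 247), (74, 23, 247), (76, 30, 246), (78, 26, 246)]
wrist7 337 [(36, 8, 112), (38, 5, 110), (40, 9, 148), (42, 14, 180), (44, 10, 185), (46, 10, 179), (48, 10, 179), (50, 5, 229), (52, 19, 248), (54, 19, 247), (56, 19, 247), (58, 19, 247), (60, 18, 247), (62, 19, 247), (64, 15, 246), (66, 19, 248), (68, 21, 247), (70, 21, 247), (72, 21, 247), (74, 22, 247), (76, 30, 247), (78, 30, 248)]
```

```bash
python3 - <<'E'
from plant import ctrl
o=ctrl.get_obs();print(o['clock'],o['force']);print(ctrl.close_job())
E
```

```text
18.425 [ 0.13987471 -0.11809325  0.58085504]
the job is handed in; nothing more can be done
None
```

I laid the black lens on the cradle's two rails with its steel mount end downhill and let it go. I then pushed the orange keeper down until the lens stopped solidly, and handed the job in at 18.4 s. No verdict was reported.

- **Placing:** I lowered the lens until the rails took its weight, with about 11 N of contact, before opening the fingers. A picture afterwards showed it centred on both rails.
- **Keeper:** I pushed the tab with the shut fingers. The force held at about 4–6 N while the keeper slid the lens roughly 8 mm. It then rose to about 17 N with no further movement, which I take as the lens home on the stop plate.
- **Last picture:** after backing off, the keeper was against the grey cap with no gap visible, and the mount end sat behind the stop plate. I did not see the bowl move, and I did not check the hood, wrench, caps or drawers in a picture after the work.
- **Checks that disagreed:** the camera put the keeper's face 101.7 mm from the stop plate. Scaling from its assumed starting place at 175 mm gives about 106 mm, just over the 104.5 mm limit. A coarse reading from the scene camera also came out short. These measurements are only good to about 3–4 mm, so I relied on the solid stop I felt.

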